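# Load the nest plate under the gravity catch

## Robot

A 6-joint arm with a two-finger parallel gripper is mounted at the origin on the work surface. World frame = base frame: x ahead of the robot, y to its left, z up, the work surface at z = 0. Lengths are in m, angles in degrees, forces in N, time in s.
With the tool pointing down it reaches from about 0.35 to 0.875 m from the base axis. Payload 4.2 kg.
Tool frame: the origin (TCP) lies midway between the tips of the shut fingers; the grasp point (between the pads) lies 19 mm behind it; z points along the fingers, y is the line along which they close (so a half turn about z gives the same grasp; the last joint's range is limited). The gripper opens to 87 mm and grips with 3 to 60 N. Pads are 19 mm wide; open, the fingers measure 117 mm over their backs; the gripper's body (75 mm by 190 mm) begins 51 mm behind the grasp point.
Start: joints at [-58.866, 22.042, 0.453, 0, -68.411, -14.817], TCP at [0.176, -0.6, 0.223] pointing down, gripper open.
Joint ranges: [-179.83, 179.83], [-69.29, 118.12], [-61.27, 80.66], [-181.25, 117.63], [-171.15, -9.14], [-177.46, 177.46]. Speed limits (degrees/s): [159.86, 159.86, 180, 180, 180, 180].

## Interface

Orientations are given as a 3x3 rotation matrix whose columns are the frame's x, y, z axes.
In Python, from station import r, cams gives the robot as it stands.
- The arm moves only by the tool play_rows, never from a script. Its argument "commands" is text: rows parted by semicolons, each of 6 numbers parted by spaces: the shift along the world's x, y, z normalised to -1 to 1, where 1 is 30 mm, then the turn, a rotation vector about the world's x, y, z normalised to -1 to 1, where 1 is 0.15 rad. A call has 1 to 20 rows; each row shifts and turns the commanded pose from where the row before left it; what a row does not reach is not made up. A row lasts 1/10 s, in which the tool goes at most 50 mm and 8.59 degrees, less where a joint would pass 70% of its speed; a pose out of reach is approached as far as the arm can. A call with a number of a shift or a turn outside -1 to 1 is refused whole. A call with a gripper value outside its range is refused whole. "grip" is the finger opening in mm, from 0 to 87, set as the call begins (left out, the last holds). The fingers move at their own pace and stop on an object; the grip force is fixed at half the most. Time passes only in rows, so rows that do not move let the fingers close. It gives the time, the measured TCP pose, the force, the opening and the grip force at its end, in the units of the state.
- r.sense(): the state, without advancing time (a new reading comes with each control period).
- cams.capture(name): name is "scene" or "top" or "wrist"; returns (picture, depth): 384x512x3 uint8, blue, green, red; 384x512 float32, m along the optical axis (not along the pixel's ray), 0 where there is no reading.
- cams.camera_info(name): a dict with "mtx" (3x3 intrinsics, pixels), "R" (3x3) and "t" (3): a world point X has camera coordinates R X + t. Camera axes: x right, y down, z forward; pixel columns grow to the right and rows downward; lengths in m; the calibration is good to about 2 mm. A picture is of the moment at which its call begins: read the wrist's pose just before it. camera_info takes no time and is no camera call; for the wrist camera it gives the pose at the moment of the call.
- r.finish_job(): hands the job in; it is judged then, once.
The state is a dict: "time_s": time; "joints": joint angles; "joint_velocities": joint speeds; "effort": joint torques, N m; "tcp_pos": TCP position; "ee_rot": TCP orientation; "wrist_force": force on the tool from outside, world axes, zero at the start; "moment": the same for the moment, N m; "gripper_width": opening from 0.0 (shut) to 1.0 (fully open); "gripper_force": force on a finger pad.
Only numpy, scipy, OpenCV 4.12 (cv2) and the standard library are available. Lean on these libraries where they do the work, as an engineer would, in place of code of your own. Each camera call takes 0.05 s, during which the arm holds its last target. There are 200 camera calls.

## Task

Pick up the white nest plate by its upright tab, set it flat in the open mouth of the loading tray and slide it in, tab crosswise, so that its own leading edge lifts the steel gravity catch. Press it gently on against the sprung pad, by feel and never harder than about 20 N, until the catch drops behind the plate, then let go so that the plate stays home, trapped between the catch and the pad. Keep the hand off the catch and leave the other things on the bench where they are.

Things in the scene. Friction and masses are not known exactly. Their poses are not given: they have to be found in the camera images.
- plate: White plastic nest plate, loose, flat on the bench: slab 110 (its x) x 100 (y) x 14 mm with dark round recesses, 0.25 to 0.5 kg. A white upright tab stands at its centre: 16 mm thick along x, 44 wide along y, from 14 to 62 mm above the underside. Origin: centre of the underside. It is the same either way round; it goes in with its x along the tray's x.
- tray: Fixed loading tray; origin at its underside, z up. Grey floor 8 mm thick, 166 wide, x = -200 to 170 mm. The plate slides along +x, away from the robot. Black rails, 16 mm above the floor, leave a channel 105 mm wide about y = 0 from x = -75 to 150 (2.5 mm play each side), flaring 9 mm outwards from -75 to -103. From -200 to -103 the floor is open.
- set_down (a point): Point on the tray's floor, 8 mm above the bench, at tray x = -143 mm, y = 0: the open mouth, short of the catch, where the plate's underside centre goes when it is set down before sliding. Its axes are the tray's.
- home_mid (a point): Point on the tray's floor at tray x = 64 mm, y = 0. An aluminium frame carries stop, sprung pad and catch together and is clamped up to 12 mm either way along x: not measured, to be found by feel. The plate is home with its centre 0 to 12 mm before or beyond this point. The frame's side bar (30 mm over the bench) and hinge post (54 mm) stand at y = 72 to 81 mm; the stop at the far end is 38 mm high.
- catch (a joint): Angle of the steel gravity catch: arm 16 mm wide at tray y = 30 to 46 mm, hinged 44 mm above the bench at tray x = -66 (+-12), sloping down along +x to a round nose ending at x = 9 (+-12), 3 mm above the floor. 0 = down, at rest; grows as it lifts. The plate's front edge lifts it (1 to 3 N) to about 0.15 rad; it falls when the plate's rear edge is 2 to 3 mm past the nose's end.
- buffer (a joint): Travel (m) of the sprung rubber pad on the stop: 0 = out (face at tray x = 118 +-12 mm), grows to 0.013 as the plate pushes it along +x. It yields at 3.3 N and takes 2.2 N more per mm. The catch drops at about 3.5 mm (11 N, plus the friction of the plate on the floor); 20 N is reached at 7.5 mm. When let go, the pad pushes the plate back against the catch, to about 1 mm.
- blank: Bystander: flat white plate with recesses but no tab, 130 x 90 x 10 mm, loose, on the robot's left. Origin under its centre.
- wrench: Bystander: steel wrench 160 mm long lying on the bench. Origin under its centre.
- driver: Bystander: screwdriver 180 mm long lying on the bench. Origin under its centre.
- collar: Bystander: steel ring 48 mm across, 22 mm high. Origin under its centre.
- stub: Bystander: upright aluminium cylinder 32 mm across, 45 mm high. Origin under its centre.
- can: Bystander: grey can 66 mm across, 110 mm high. Origin under its centre.
- offcut: Bystander: aluminium block 50 x 35 x 20 mm. Origin under its centre.
Mind the look-alikes: they are no part of the job. Of the things like the plate, leave any that is green; of the rest the larger one is meant.

How it is judged:
By the outcome, as a careful person would: the job done as asked, in the order asked, and still so for the second after the job is handed in, with the robot touching nothing.
It also fails if it takes over 69 s, if anything falls off the work surface, if the arm or the gripper's body presses on something with over 40 N, if the wrist force passes 120 N, or if a joint passes its speed limit or range.

## Working session

There is one attempt and no reset: what is moved stays moved. The work goes in short steps, Python scripts to look and compute and a tool call to move; the robot and the scene stay as the last step left them, time stands still between calls to the robot, and variables do not carry over. Pictures are saved under pics/ and viewed, at most 10 in all, crops included, and the job is handed in when it is done.

Besides the shell and the picture viewer there is one more tool, called after "Request:" by a JSON object that holds its "fn" and its "kwargs". play_rows: Moves the arm, as the interface text tells. Scaled input: -1 to 1 covers 30 mm each way for a shift and 0.15 rad each way for a turn. Its arguments: {"type":"object","properties":{"commands":{"type":"string"},"grip":{"type":"number"}},"required":["commands"]}

```bash
ls; mkdir -p pics
cat > h.py <<'E'
import numpy as np, cv2
from station import r, cams
def snap(n):
    ci=cams.camera_info(n); im,d=cams.capture(n); np.savez(f'{n}.npz',im=im,d=d,**{k:np.array(ci[k]) for k in('mtx','R','t')}); return im,d
def w(n,u,v,z=None):
    f=np.load(f'{n}.npz'); K,R,t,d=f['mtx'],f['R'],f['t'],f['d']
    ray=np.linalg.inv(K)@[u,v,1]; C=-R.T@t
    if z is None: 
        return R.T@(ray*d[int(v),int(u)]-t)
    q=R.T@ray; return C+q*(z-C[2])/q[2]
E
python3 - <<'E'
from h import *
for n in('scene','top'):
    im,d=snap(n); cv2.imwrite(f'pics/{n}0.png',cv2.resize(im,(800,600)))
print(r.sense())
E
```

```text
pics
{'time_s': 0.1, 'joints': array([-5.88683763e+01,  2.20861413e+01,  3.85494169e-01, -2.40910647e-02,
       -6.84114926e+01, -1.48161818e+01]), 'joint_velocities': array([-0.06296731, -0.04343524,  0.19702568,  0.0603364 ,  0.03983694,
       -0.01650773]), 'effort': array([ 1.63731038e-04, -3.91689885e+01,  1.87935126e+01,  4.23191965e+00,
        1.34809440e-02, -7.35955450e-05]), 'tcp_pos': array([ 0.17542494, -0.5992983 ,  0.22155999]), 'ee_rot': array([[-9.59773129e-01, -2.80775856e-01, -6.77206194e-04],
       [-2.80776646e-01,  9.59771301e-01,  1.87744271e-03],
       [ 1.22822485e-04,  1.99206275e-03, -9.99998008e-01]]), 'wrist_force': array([-0.79551956,  0.39393923,  0.67114158]), 'moment': array([-0.01387667, -0.02334215, -0.0306183 ]), 'gripper_force': 0.0, 'gripper_width': 0.9971071851929204}
```

View pics/scene0.png

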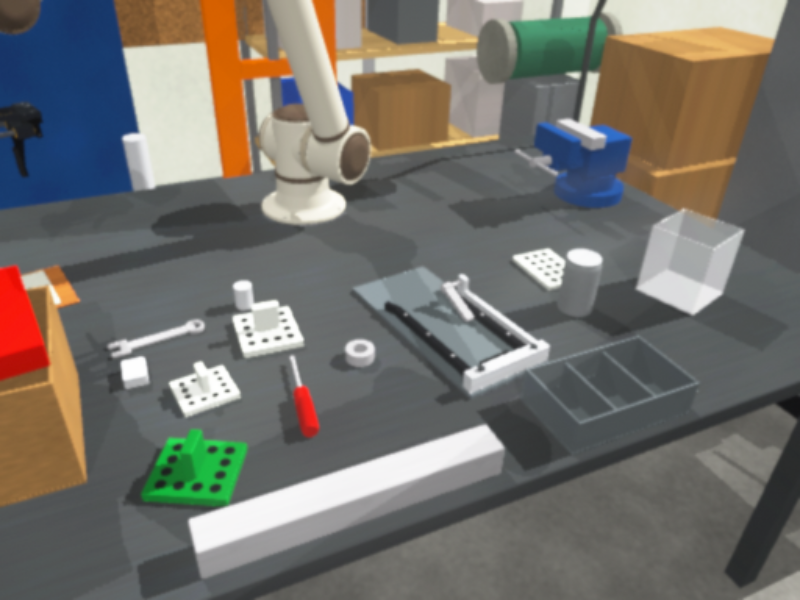

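View pics/top0.png

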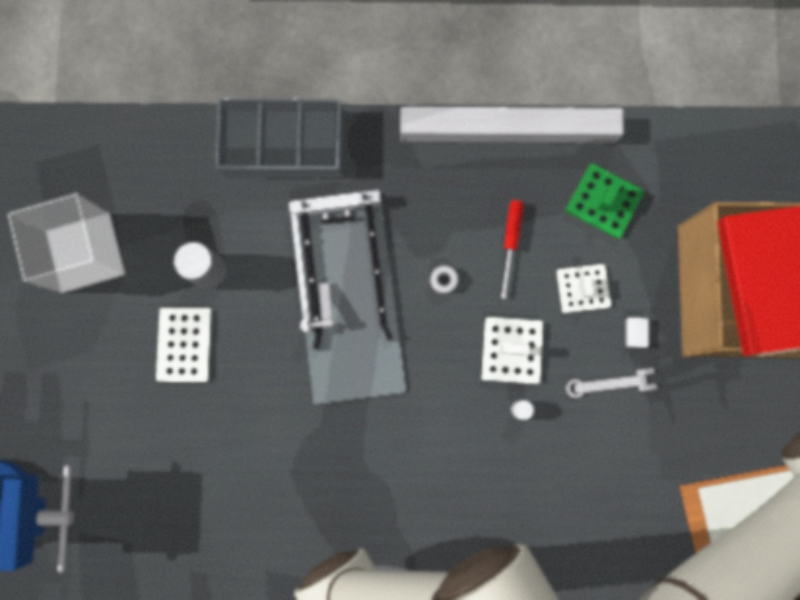

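Scene: the tray's mouth faces the robot at top (355,370), with the stop at (335,200) and the catch at (322,305). Things that could be taken for the plate, in top pixels (800x600):
- Large white plate with tab at (513,350). This is the one to use.
- Smaller white plate with tab at (583,288).
- Green plate at (606,200).
- Blank without a tab at (184,345).

Next I check the choice in a close crop.

Run:
```python
from h import *
f=np.load('top.npz');im=f['im']
a=cv2.resize(im[110:270,170:270],None,fx=3.7,fy=3.7,interpolation=cv2.INTER_CUBIC)
b=cv2.resize(im[180:280,290:400],None,fx=3.7,fy=3.7,interpolation=cv2.INTER_CUBIC)
o=np.zeros((592,790,3),np.uint8);o[:a.shape[0],:370]=a[:592];o[:370,380:380+b.shape[1]]=b[:370,:410];cv2.imwrite('pics/c1.png',o)
print(f['R'],f['t'],f['mtx'])
# plate mask: heights 10..20mm & tab 50..70mm near plate
K,R,t,d=f['mtx'],f['R'],f['t'],f['d']
v,u=np.mgrid[0:384,0:512];P=np.stack([(u-K[0,2])/K[0,0]*d,(v-K[1,2])/K[1,1]*d,d],-1);W=(P-t)@R
np.save('W.npy',W)
reg=(u>300)&(u<355)&(v>195)&(v<252)
for lo,hi in((.008,.03),(.045,.075)):
    m=reg&(W[...,2]>lo)&(W[...,2]<hi); p=W[m]; print(m.sum(),p.mean(0),cv2.minAreaRect((p[:,:2]*1000).astype(np.float32)))
reg=(u>180)&(u<262)&(v>118)&(v<262)
p=W[reg&(W[...,2]>.004)]; print(cv2.minAreaRect((p[:,:2]*1000).astype(np.float32)))
```

```text
[[ 0.01047908 -0.99986959 -0.01228816]
 [-0.99228388 -0.00887972 -0.12366835]
 [ 0.1235431   0.01348928 -0.99224752]] [-0.02679574  0.56825378  1.33520644] [[494.11663717   0.         254.9199625 ]
 [  0.         494.11663717 193.2475537 ]
 [  0.           0.           1.        ]]
1291 [ 0.48578978 -0.22299865  0.0147157 ] ((485.658935546875, -227.12139892578125), (122.3207015991211, 124.27786254882812), 75.74136352539062)
107 [ 0.48619504 -0.22180521  0.06169927] ((486.6978454589844, -222.37306213378906), (42.428863525390625, 16.066368103027344), 86.99567413330078)
((584.2852783203125, 75.77820587158203), (407.6454772949219, 231.070556640625), 1.1556240320205688)
```

View pics/c1.png

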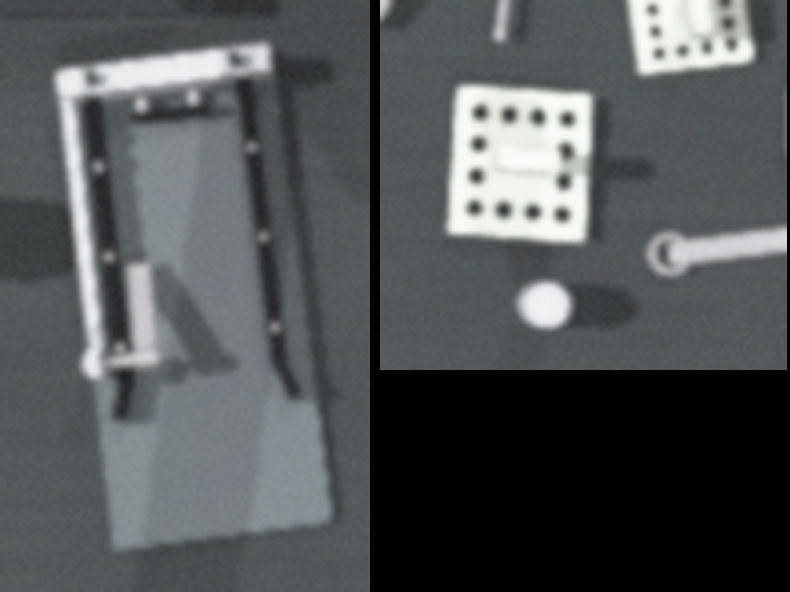

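The crop confirms the choice: the large white plate has its tab centred, running crosswise in the image. Tray mouth corners are at crop (112,549) and (332,521), and the rail screws are in pairs.

Run:
```python
from h import *
A=lambda x,y,z:w('top',170+(x+.5)/3.7-.5,110+(y+.5)/3.7-.5,z)
B=lambda x,y,z:w('top',290+(x-380+.5)/3.7-.5,180+(y+.5)/3.7-.5,z)
c=[B(*p,.014) for p in((458,85),(592,93),(585,242),(447,235))]
print('plate',np.mean(c,0),[np.degrees(np.arctan2(*(c[i]-c[j])[[1,0]])) for i,j in((0,3),(1,2),(0,1),(3,2))],[np.linalg.norm(c[i]-c[j]) for i,j in((0,3),(1,2),(0,1),(3,2))])
L=[A(*p,.024) for p in((98,165),(109,257),(119,348))];Rr=[A(*p,.024) for p in((252,148),(264,237),(275,328))]
m=[A(*p,.008) for p in((112,549),(332,521))]
print(L,Rr,m)
mid=[(a+b)/2 for a,b in zip(L,Rr)]; mm=(m[0]+m[1])/2
print('mids',mid,mm, 'w',np.linalg.norm(m[0]-m[1]))
for a,b in((L[0],L[2]),(Rr[0],Rr[2]),(mid[0],mm)): print(np.degrees(np.arctan2(*(a-b)[[1,0]])))
print(np.degrees(np.arctan2(*(m[0]-m[1])[[1,0]]))-90)
W=np.load('W.npy')
```

```text
plate [ 0.48707055 -0.22465497  0.014     ] [np.float64(-4.360558374907079), np.float64(-3.3829906043268334), np.float64(87.08423117919551), np.float64(87.68864827861943)] [np.float64(0.11362543141164054), np.float64(0.11250236879361947), np.float64(0.10143975909296851), np.float64(0.10339302827176021)]
[array([0.67956934, 0.14632671, 0.024     ]), array([0.60854036, 0.13616683, 0.024     ]), array([0.53916305, 0.12690943, 0.024     ])] [array([0.69373013, 0.02876283, 0.024     ]), array([0.62491635, 0.01862411, 0.024     ]), array([0.55542157, 0.00934509, 0.024     ])] [array([0.38860973, 0.13051369, 0.008     ]), array([ 0.41127826, -0.03498127,  0.008     ])]
mids [array([0.68664973, 0.08754477, 0.024     ]), array([0.61672835, 0.07739547, 0.024     ]), array([0.54729231, 0.06812726, 0.024     ])] [0.399944   0.04776621 0.008     ] w 0.16704024399800552
7.873693045223927
7.99176787998769
7.898989876604085
7.799502920835607
```

Request:
{"fn": "play_rows", "kwargs": {"commands": "0.8 0.96 0 0 0 0.63;0.8 0.96 0 0 0 0.63;0.8 0.96 0 0 0 0.63;0.8 0.96 0 0 0 0.63;0.8 0.96 0 0 0 0.63;0.8 0.96 0 0 0 0.63;0.8 0.96 0 0 0 0.63;0.8 0.96 0 0 0 0.63;0.8 0.96 0 0 0 0.63;0.8 0.96 0 0 0 0.63;0.8 0.96 0 0 0 0.63;0.8 0.96 0 0 0 0.63;0.8 0.96 0 0 0 0.63;0 0 0 0 0 0;0 0 0 0 0 0;0 0 0 0 0 0", "grip": 60}}

```text
time_s: 1.7
tcp_pos: [0.4869, -0.2257, 0.2222]
ee_rot: [[-0.059, -0.998, -0.001], [-0.998, 0.059, 0.0], [-0.0, 0.001, -1.0]]
wrist_force: [-0.1, -0.5, 0.9]
gripper_width: 0.694
gripper_force: 0.0
```

Run:
```python
from h import *
im,d=snap('wrist'); cv2.imwrite('pics/w1.png',cv2.resize(im,(768,576),interpolation=cv2.INTER_CUBIC))
s=r.sense();print(s['tcp_pos'],s['ee_rot'],s['joints'],s['wrist_force'],s['gripper_width'])
```

```text
[ 0.48685485 -0.22600253  0.222361  ] [[-5.90189979e-02 -9.98256641e-01 -6.60599017e-04]
 [-9.98256855e-01  5.90189227e-02  1.32683237e-04]
 [-9.34640804e-05  6.67278329e-04 -9.99999773e-01]] [-7.58223846e+00  1.34806385e+01 -1.19466483e+01 -2.81320859e-03
 -6.46112349e+01  4.19994158e+00] [0.66981192 0.11503164 0.14361184] 0.6902423316359443
```

View pics/w1.png

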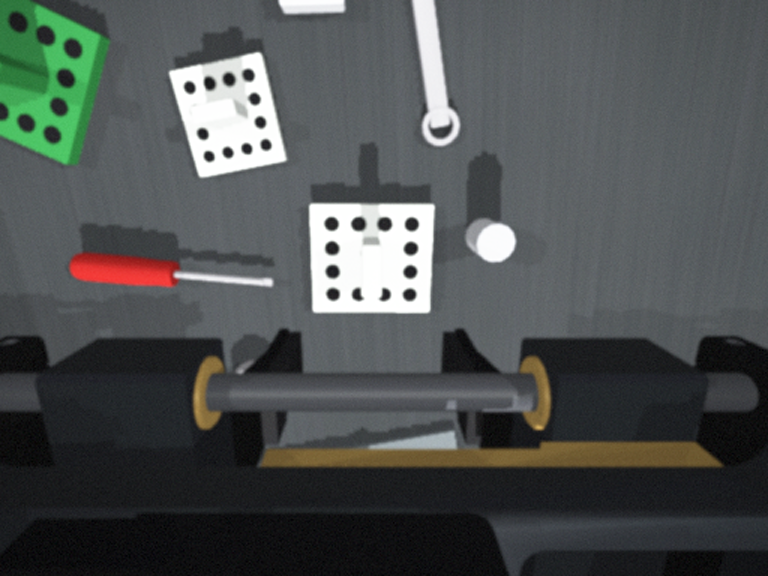

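The wrist view shows the plate with corners at (310,204), (434,204), (433,312) and (312,312). The front face of the tab top is at about (371,298) and the back at (371,242). The plate sits square to the fingers.

Run:
```python
from h import *
A=lambda x,y,z:w('wrist',(x+.5)/1.5-.5,(y+.5)/1.5-.5,z)
c=[A(*p,.014) for p in((310,204),(434,204),(433,312),(312,312))]
print(np.mean(c,0),[np.degrees(np.arctan2(*(c[i]-c[j])[[1,0]])) for i,j in((0,1),(3,2),(3,0),(2,1))],[np.linalg.norm(c[i]-c[j]) for i,j in((0,1),(3,2),(3,0),(2,1))])
f=np.load('wrist.npz');K,R,t,d=f['mtx'],f['R'],f['t'],f['d']
v,u=np.mgrid[0:384,0:512];P=np.stack([(u-K[0,2])/K[0,0]*d,(v-K[1,2])/K[1,1]*d,d],-1);W=(P-t)@R
m=(u>225)&(u<275)&(v>140)&(v<206)&(W[...,2]>.055)&(W[...,2]<.07);p=W[m]
print(len(p),p.mean(0),cv2.minAreaRect((p[:,:2]*1000).astype(np.float32)))
```

```text
[ 0.48562875 -0.22356634  0.014     ] [np.float64(-3.3792988994336954), np.float64(-3.3927052191180387), np.float64(85.37725159678345), np.float64(88.44139330112144)] [np.float64(0.11017384340017351), np.float64(0.11559195703172521), np.float64(0.10129323702082209), np.float64(0.10134759586208729)]
465 [ 0.48691996 -0.22448785  0.06240232] ((487.0636901855469, -223.75863647460938), (44.337100982666016, 14.828557014465332), 86.87680053710938)
```

Request:
{"fn": "play_rows", "kwargs": {"commands": "0 0.06 -0.9 0 0 0;0 0 -0.9 0 0 0;0 0 -0.9 0 0 0;0 0 -0.9 0 0 0;0 0 -0.9 0 0 0;0 0 -0.9 0 0 0;0 0 -0.9 0 0 0;0 0 -0.3 0 0 0;0 0 0 0 0 0;0 0 0 0 0 0"}}

```text
time_s: 2.75
tcp_pos: [0.4883, -0.2242, 0.0256]
ee_rot: [[-0.058, -0.998, 0.002], [-0.998, 0.058, -0.001], [0.0, -0.002, -1.0]]
wrist_force: [0.5, 0.6, 1.2]
gripper_width: 0.688
gripper_force: 0.0
```

Request:
{"fn": "play_rows", "kwargs": {"commands": "0 0 0 0 0 0;0 0 0 0 0 0;0 0 0 0 0 0;0 0 0 0 0 0;0 0 0 0 0 0;0 0 0 0 0 0;0 0 0 0 0 0;0 0 0 0 0 0", "grip": 0}}

```text
time_s: 3.55
tcp_pos: [0.4876, -0.2236, 0.0246]
ee_rot: [[-0.057, -0.998, -0.0], [-0.998, 0.057, -0.0], [0.0, 0.0, -1.0]]
wrist_force: [-0.2, -0.1, 0.6]
gripper_width: 0.177
gripper_force: 30.0
```

Request:
{"fn": "play_rows", "kwargs": {"commands": "0 0 0.4 0 0 0;0 0 0.8 0 0 0;0 0 0.9 0 0 0;0 0 0.9 0 0 0;-0.1 0.5 0 0 0 0.13;-0.1 0.93 0 0 0 0.13;-0.1 0.93 0 0 0 0.13;-0.1 0.93 0 0 0 0.13;-0.1 0.93 0 0 0 0.13;-0.1 0.93 0 0 0 0.13;-0.1 0.93 0 0 0 0.13;-0.1 0.93 0 0 0 0.13;-0.1 0.93 0 0 0 0.13;-0.1 0.93 0 0 0 0.13;0 0.43 0 0 0 0;0 0 0 0 0 0;0 0 0 0 0 0"}}

```text
time_s: 5.25
tcp_pos: [0.4568, 0.0552, 0.114]
ee_rot: [[0.137, -0.991, -0.002], [-0.991, -0.137, -0.001], [0.0, 0.002, -1.0]]
wrist_force: [-0.1, 0.1, -3.3]
gripper_width: 0.184
gripper_force: 30.0
```

Run:
```python
from h import *
im,d=snap('wrist'); cv2.imwrite('pics/w2.png',cv2.resize(im,(768,576),interpolation=cv2.INTER_CUBIC))
im,d=snap('top'); cv2.imwrite('pics/t2.png',cv2.resize(im[110:270,160:290],None,fx=3.7,fy=3.7,interpolation=cv2.INTER_CUBIC))
s=r.sense();print(s['tcp_pos'],s['ee_rot'],s['wrist_force'],s['moment'],s['gripper_width'])
```

```text
[0.45710212 0.05460441 0.11416545] [[ 1.35929590e-01 -9.90717750e-01 -1.21950536e-03]
 [-9.90718458e-01 -1.35929121e-01 -4.59580821e-04]
 [ 2.89548585e-04  1.27065710e-03 -9.99999151e-01]] [ 0.10185271 -0.86599501 -3.80170093] [ 0.04484234  0.03936349 -0.00446112] 0.18467482610246283
```

View pics/w2.png

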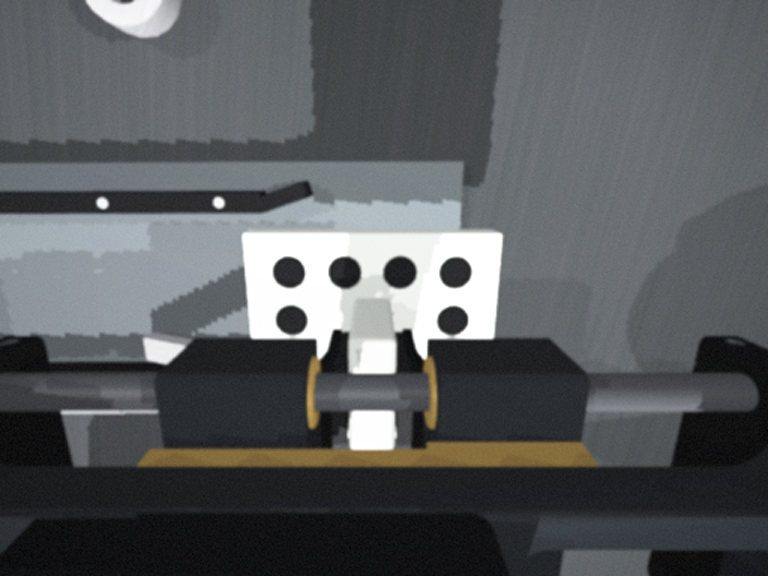

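The wrist view shows:
- Plate square to the tray, with its edge corners at (243,232) and (502,231).
- Floor corner at (462,161).
- Lower inner edge of the right rail along row 213.

Run:
```python
from h import *
A=lambda x,y,z:w('wrist',(x+.5)/1.5-.5,(y+.5)/1.5-.5,z)
c,s_=np.cos(np.radians(7.9)),np.sin(np.radians(7.9)); Rt=np.array([[c,s_],[-s_,c]]);O=np.array([0.598,0.0753])
def T(p): return (Rt@(p[:2]-O)*1000).round(1)
for n,p in dict(corner=(462,161,.008),edge=(20,161,.008),railL=(20,213,.008),railR=(250,213,.008),sc1=(102,203,.024),sc2=(219,203,.024),pl1=(243,232,.1036),pl2=(502,231,.1036)).items(): print(n,T(A(*p)))
print('tcp',T(r.sense()['tcp_pos']))
f=np.load('top.npz');print(f['im'].shape)
```

```text
corner [-200.2  -82.6]
edge [ 76.4 -82.7]
railL [ 83.8 -50.6]
railR [-64.8 -50.5]
sc1 [ 19.4 -57.9]
sc2 [-51.2 -57.9]
pl1 [-89.1 -51.2]
pl2 [-198.4  -51.6]
tcp [-142.4   -1.1]
(384, 512, 3)
```

View pics/t2.png

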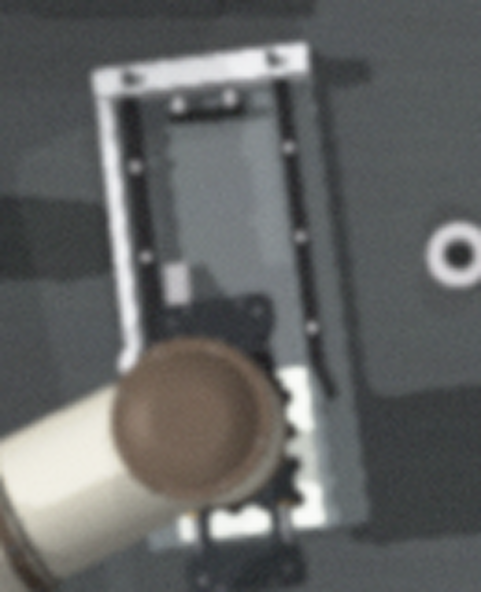

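Top view agrees: the plate is over the mouth and the channel is clear. Next I lower it.

Request:
{"fn": "play_rows", "kwargs": {"commands": "0 0.04 -0.6 0 0 0;0 0 -0.8 0 0 0;0 0 -0.8 0 0 0;0 0 -0.35 0 0 0;0 0 0 0 0 0;0 0 0 0 0 0;0 0 -0.05 0 0 0;0 0 0 0 0 0"}}

```text
time_s: 6.15
tcp_pos: [0.4582, 0.0568, 0.0374]
ee_rot: [[0.137, -0.991, 0.002], [-0.991, -0.137, 0.001], [-0.001, -0.002, -1.0]]
wrist_force: [-0.4, 0.5, -3.7]
gripper_width: 0.178
gripper_force: 30.0
```

Request:
{"fn": "play_rows", "kwargs": {"commands": "0 0 -0.04 0 0 0;0 0 0 0 0 0;0 0 0 0 0 0"}}

```text
time_s: 6.45
tcp_pos: [0.4577, 0.0567, 0.0355]
ee_rot: [[0.137, -0.991, 0.0], [-0.991, -0.137, 0.0], [-0.0, -0.0, -1.0]]
wrist_force: [-0.1, 0.0, -3.0]
gripper_width: 0.182
gripper_force: 30.0
```

Request:
{"fn": "play_rows", "kwargs": {"commands": "0 0 -0.05 0 0 0;0 0 0 0 0 0;0 0 0 0 0 0"}}

```text
time_s: 6.75
tcp_pos: [0.4576, 0.0566, 0.0338]
ee_rot: [[0.137, -0.991, -0.0], [-0.991, -0.137, -0.0], [0.0, 0.0, -1.0]]
wrist_force: [-0.3, 0.7, -3.4]
gripper_width: 0.183
gripper_force: 30.0
```

Request:
{"fn": "play_rows", "kwargs": {"commands": "0 0 -0.03 0 0 0;0 0 0 0 0 0;0 0 0 0 0 0"}}

```text
time_s: 7.05
tcp_pos: [0.4576, 0.0566, 0.0329]
ee_rot: [[0.137, -0.991, -0.0], [-0.991, -0.137, -0.0], [0.0, 0.0, -1.0]]
wrist_force: [-0.0, -0.1, -3.5]
gripper_width: 0.18
gripper_force: 30.0
```

Request:
{"fn": "play_rows", "kwargs": {"commands": "0 0 -0.03 0 0 0;0 0 0 0 0 0;0 0 0 0 0 0"}}

```text
time_s: 7.35
tcp_pos: [0.4577, 0.0567, 0.0325]
ee_rot: [[0.137, -0.991, 0.0], [-0.991, -0.137, 0.0], [0.0, -0.0, -1.0]]
wrist_force: [-1.6, 0.7, 4.2]
gripper_width: 0.179
gripper_force: 30.0
```

Request:
{"fn": "play_rows", "kwargs": {"commands": "0 0 -0.02 0 0 0;0 0 0 0 0 0;0 0 0 0 0 0"}}

```text
time_s: 7.65
tcp_pos: [0.4577, 0.0567, 0.0325]
ee_rot: [[0.138, -0.99, 0.0], [-0.99, -0.138, -0.0], [0.0, -0.0, -1.0]]
wrist_force: [-4.2, 0.4, 9.3]
gripper_width: 0.185
gripper_force: 30.0
```

Request:
{"fn": "play_rows", "kwargs": {"commands": "0 0 0.025 0 0 0;0.33 0.046 0 0 0 0;0.33 0.046 0 0 0 0;0.33 0.046 0 0 0 0;0.33 0.046 0 0 0 0;0 0 0 0 0 0"}}

```text
time_s: 8.25
tcp_pos: [0.4995, 0.0626, 0.0326]
ee_rot: [[0.138, -0.99, 0.003], [-0.99, -0.138, 0.001], [-0.0, -0.003, -1.0]]
wrist_force: [2.3, -1.3, 3.0]
gripper_width: 0.178
gripper_force: 30.0
```

Request:
{"fn": "play_rows", "kwargs": {"commands": "0.33 0.046 0 0 0 0;0.33 0.046 0 0 0 0;0 0 0 0 0 0"}}

```text
time_s: 8.55
tcp_pos: [0.5186, 0.0652, 0.0326]
ee_rot: [[0.137, -0.991, 0.002], [-0.991, -0.137, 0.0], [-0.0, -0.002, -1.0]]
wrist_force: [2.0, -1.4, 2.6]
gripper_width: 0.182
gripper_force: 30.0
```

Request:
{"fn": "play_rows", "kwargs": {"commands": "0.33 0.046 0 0 0 0;0.33 0.046 0 0 0 0;0.33 0.046 0 0 0 0;0.33 0.046 0 0 0 0;0 0 0 0 0 0;0 0 0 0 0 0"}}

```text
time_s: 9.15
tcp_pos: [0.557, 0.0702, 0.0325]
ee_rot: [[0.137, -0.991, 0.001], [-0.991, -0.137, -0.0], [0.0, -0.001, -1.0]]
wrist_force: [-0.5, -2.3, 4.9]
gripper_width: 0.183
gripper_force: 30.0
```

Request:
{"fn": "play_rows", "kwargs": {"commands": "0.33 0.046 0 0 0 0;0.33 0.046 0 0 0 0;0.33 0.046 0 0 0 0;0 0 0 0 0 0;0 0 0 0 0 0"}}

```text
time_s: 9.65
tcp_pos: [0.5868, 0.0745, 0.0326]
ee_rot: [[0.137, -0.991, 0.001], [-0.991, -0.137, -0.0], [0.0, -0.001, -1.0]]
wrist_force: [-0.3, -2.9, 4.2]
gripper_width: 0.181
gripper_force: 30.0
```

Request:
{"fn": "play_rows", "kwargs": {"commands": "0.33 0.03 0.01 0 0 0;0.33 0.046 0 0 0 0;0.33 0.046 0 0 0 0;0.33 0.046 0 0 0 0;0 0 0 0 0 0;0 0 0 0 0 0;0 0 0 0 0 0"}}

```text
time_s: 10.35
tcp_pos: [0.6265, 0.0796, 0.0326]
ee_rot: [[0.137, -0.991, 0.002], [-0.991, -0.137, 0.0], [-0.0, -0.002, -1.0]]
wrist_force: [1.4, -0.9, 2.9]
gripper_width: 0.182
gripper_force: 30.0
```

Request:
{"fn": "play_rows", "kwargs": {"commands": "0.165 0.023 0 0 0 0;0.165 0.023 0 0 0 0;0 0 0 0 0 0;0 0 0 0 0 0;0 0 0 0 0 0"}}

```text
time_s: 10.85
tcp_pos: [0.6347, 0.0808, 0.0326]
ee_rot: [[0.137, -0.991, -0.002], [-0.991, -0.137, -0.0], [0.0, 0.002, -1.0]]
wrist_force: [-3.4, -0.9, 6.0]
gripper_width: 0.18
gripper_force: 30.0
```

Request:
{"fn": "play_rows", "kwargs": {"commands": "0.1 0.014 0 0 0 0;0 0 0 0 0 0;0 0 0 0 0 0;0 0 0 0 0 0"}}

```text
time_s: 11.25
tcp_pos: [0.6371, 0.0811, 0.0326]
ee_rot: [[0.137, -0.991, -0.003], [-0.991, -0.137, -0.001], [0.0, 0.003, -1.0]]
wrist_force: [-4.7, -1.7, 6.8]
gripper_width: 0.181
gripper_force: 30.0
```

Run:
```python
from h import *
im,d=snap('scene'); cv2.imwrite('pics/s3.png',cv2.resize(im[160:256,220:364],(792,528),interpolation=cv2.INTER_CUBIC))
print(r.sense()['wrist_force'],r.sense()['moment'])
```

```text
[-4.097862   -1.58791551  5.81105792] [-0.18609687  1.11107943 -0.02129424]
```

View pics/s3.png

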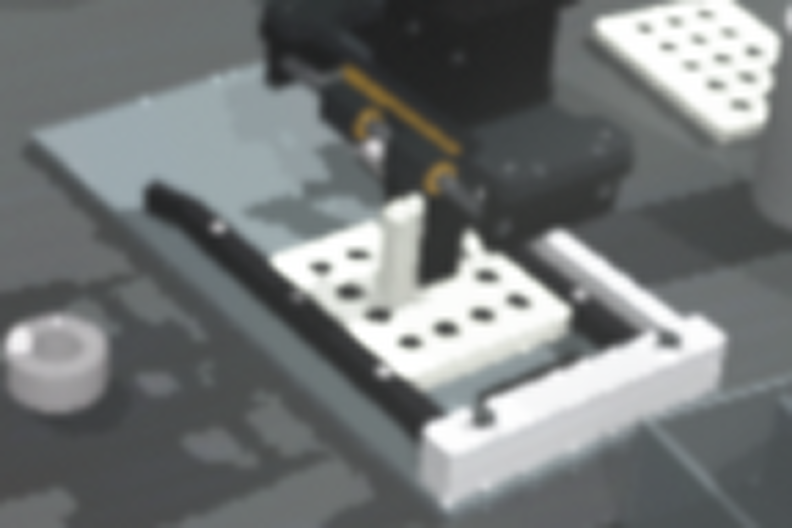

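The plate is level in the channel, with a gap of 15 mm or more still ahead of the pad bar at about (530,385). The -4 N is drag from friction and the catch. I go on in small steps.

Request:
{"fn": "play_rows", "kwargs": {"commands": "0.13 0.018 0.01 0 0 0;0 0 0 0 0 0;0 0 0 0 0 0"}}

```text
time_s: 11.6
tcp_pos: [0.6413, 0.0817, 0.0326]
ee_rot: [[0.137, -0.991, -0.003], [-0.991, -0.137, -0.0], [0.0, 0.003, -1.0]]
wrist_force: [-3.6, -0.8, 5.5]
gripper_width: 0.182
gripper_force: 30.0
```

Request:
{"fn": "play_rows", "kwargs": {"commands": "0.1 0.014 0 0 0 0;0 0 0 0 0 0;0 0 0 0 0 0"}}

```text
time_s: 11.9
tcp_pos: [0.6444, 0.0822, 0.0326]
ee_rot: [[0.137, -0.991, -0.003], [-0.991, -0.137, -0.0], [0.0, 0.003, -1.0]]
wrist_force: [-3.9, -1.9, 4.6]
gripper_width: 0.18
gripper_force: 30.0
```

Request:
{"fn": "play_rows", "kwargs": {"commands": "0.1 0.014 0 0 0 0;0 0 0 0 0 0;0 0 0 0 0 0"}}

```text
time_s: 12.2
tcp_pos: [0.6475, 0.0826, 0.0326]
ee_rot: [[0.137, -0.991, -0.002], [-0.991, -0.137, -0.0], [0.0, 0.002, -1.0]]
wrist_force: [-3.9, -1.3, 4.9]
gripper_width: 0.182
gripper_force: 30.0
```

Request:
{"fn": "play_rows", "kwargs": {"commands": "0.1 0.014 0 0 0 0;0 0 0 0 0 0;0 0 0 0 0 0"}}

```text
time_s: 12.5
tcp_pos: [0.6507, 0.083, 0.0326]
ee_rot: [[0.137, -0.991, -0.002], [-0.991, -0.137, -0.0], [0.0, 0.002, -1.0]]
wrist_force: [-3.8, -0.9, 4.8]
gripper_width: 0.182
gripper_force: 30.0
```

Request:
{"fn": "play_rows", "kwargs": {"commands": "0.1 0.014 0 0 0 0;0 0 0 0 0 0;0 0 0 0 0 0"}}

```text
time_s: 12.8
tcp_pos: [0.654, 0.0835, 0.0326]
ee_rot: [[0.137, -0.991, -0.001], [-0.991, -0.137, -0.0], [0.0, 0.001, -1.0]]
wrist_force: [-3.4, -1.7, 4.4]
gripper_width: 0.182
gripper_force: 30.0
```

Request:
{"fn": "play_rows", "kwargs": {"commands": "0.07 0.01 0 0 0 0;0 0 0 0 0 0;0 0 0 0 0 0"}}

```text
time_s: 13.1
tcp_pos: [0.6564, 0.0838, 0.0326]
ee_rot: [[0.137, -0.991, -0.001], [-0.991, -0.137, -0.0], [0.0, 0.001, -1.0]]
wrist_force: [-4.6, -0.6, 4.3]
gripper_width: 0.186
gripper_force: 30.0
```

Request:
{"fn": "play_rows", "kwargs": {"commands": "0.07 0.01 0 0 0 0;0 0 0 0 0 0;0 0 0 0 0 0"}}

```text
time_s: 13.4
tcp_pos: [0.6588, 0.0842, 0.0326]
ee_rot: [[0.137, -0.991, -0.0], [-0.991, -0.137, 0.0], [-0.0, 0.0, -1.0]]
wrist_force: [-3.7, -0.1, 3.5]
gripper_width: 0.181
gripper_force: 30.0
```

Request:
{"fn": "play_rows", "kwargs": {"commands": "0.05 0.007 0 0 0 0;0 0 0 0 0 0;0 0 0 0 0 0"}}

```text
time_s: 13.7
tcp_pos: [0.6605, 0.0844, 0.0326]
ee_rot: [[0.137, -0.991, 0.0], [-0.991, -0.137, 0.0], [-0.0, -0.0, -1.0]]
wrist_force: [-4.2, -0.6, 2.7]
gripper_width: 0.183
gripper_force: 30.0
```

Request:
{"fn": "play_rows", "kwargs": {"commands": "0.05 0.007 0 0 0 0;0 0 0 0 0 0;0 0 0 0 0 0"}}

```text
time_s: 14.0
tcp_pos: [0.6621, 0.0847, 0.0326]
ee_rot: [[0.137, -0.991, 0.0], [-0.991, -0.137, 0.0], [-0.0, -0.0, -1.0]]
wrist_force: [-3.0, -0.5, 2.0]
gripper_width: 0.18
gripper_force: 30.0
```

Request:
{"fn": "play_rows", "kwargs": {"commands": "0.05 0.007 0 0 0 0;0 0 0 0 0 0;0 0 0 0 0 0"}}

```text
time_s: 14.3
tcp_pos: [0.6637, 0.0849, 0.0326]
ee_rot: [[0.137, -0.991, 0.0], [-0.991, -0.137, 0.0], [-0.0, -0.0, -1.0]]
wrist_force: [-2.1, -0.8, 0.7]
gripper_width: 0.182
gripper_force: 30.0
```

Request:
{"fn": "play_rows", "kwargs": {"commands": "0.05 0.007 0 0 0 0;0 0 0 0 0 0;0 0 0 0 0 0"}}

```text
time_s: 14.6
tcp_pos: [0.6639, 0.0849, 0.0326]
ee_rot: [[0.137, -0.991, -0.002], [-0.991, -0.137, -0.0], [0.0, 0.002, -1.0]]
wrist_force: [-5.3, -0.6, 3.0]
gripper_width: 0.181
gripper_force: 30.0
```

Request:
{"fn": "play_rows", "kwargs": {"commands": "0.05 0.007 0 0 0 0;0 0 0 0 0 0;0 0 0 0 0 0"}}

```text
time_s: 14.9
tcp_pos: [0.6645, 0.0848, 0.0327]
ee_rot: [[0.137, -0.991, -0.004], [-0.991, -0.137, -0.001], [0.0, 0.004, -1.0]]
wrist_force: [-6.9, -1.0, 4.4]
gripper_width: 0.182
gripper_force: 30.0
```

Request:
{"fn": "play_rows", "kwargs": {"commands": "0.05 0.007 0 0 0 0;0 0 0 0 0 0;0 0 0 0 0 0"}}

```text
time_s: 15.2
tcp_pos: [0.6653, 0.0849, 0.0327]
ee_rot: [[0.137, -0.991, -0.006], [-0.991, -0.137, -0.001], [0.001, 0.006, -1.0]]
wrist_force: [-9.1, -1.3, 5.1]
gripper_width: 0.186
gripper_force: 30.0
```

Request:
{"fn": "play_rows", "kwargs": {"commands": "0.05 0.007 0 0 0 0;0 0 0 0 0 0;0 0 0 0 0 0"}}

```text
time_s: 15.5
tcp_pos: [0.666, 0.085, 0.0328]
ee_rot: [[0.137, -0.991, -0.007], [-0.991, -0.137, -0.002], [0.001, 0.008, -1.0]]
wrist_force: [-11.4, -0.3, 7.1]
gripper_width: 0.181
gripper_force: 30.0
```

Request:
{"fn": "play_rows", "kwargs": {"commands": "0.05 0.007 0 0 0 0;0 0 0 0 0 0;0 0 0 0 0 0"}}

```text
time_s: 15.8
tcp_pos: [0.6668, 0.0851, 0.0328]
ee_rot: [[0.137, -0.991, -0.009], [-0.991, -0.137, -0.002], [0.001, 0.009, -1.0]]
wrist_force: [-12.4, -0.2, 9.3]
gripper_width: 0.181
gripper_force: 30.0
```

Request:
{"fn": "play_rows", "kwargs": {"commands": "0.05 0.007 0 0 0 0;0 0 0 0 0 0;0 0 0 0 0 0"}}

```text
time_s: 16.1
tcp_pos: [0.6674, 0.0852, 0.033]
ee_rot: [[0.137, -0.99, -0.011], [-0.991, -0.137, -0.003], [0.001, 0.011, -1.0]]
wrist_force: [-15.0, 0.2, 11.2]
gripper_width: 0.181
gripper_force: 30.0
```

Request:
{"fn": "play_rows", "kwargs": {"commands": "0 0 0.01 0.01 -0.07 0;0 0 0 0 0 0;0 0 0 0 0 0"}}

```text
time_s: 16.4
tcp_pos: [0.6673, 0.0851, 0.0326]
ee_rot: [[0.137, -0.991, -0.001], [-0.991, -0.137, -0.001], [0.001, 0.001, -1.0]]
wrist_force: [-13.3, -0.4, 7.8]
gripper_width: 0.183
gripper_force: 30.0
```

Run:
```python
from h import *
im,d=snap('scene'); a=cv2.resize(im[160:240,235:355],(720,480),interpolation=cv2.INTER_CUBIC); cv2.imwrite('pics/s4.png',a)
im,d=snap('top')
print(r.sense()['wrist_force'],r.sense()['moment'],r.sense()['tcp_pos'])
```

```text
[-12.72428967  -0.2198825    8.2879923 ] [0.10102526 3.99077608 0.1381921 ] [0.66737929 0.08513624 0.03260403]
```

View pics/s4.png

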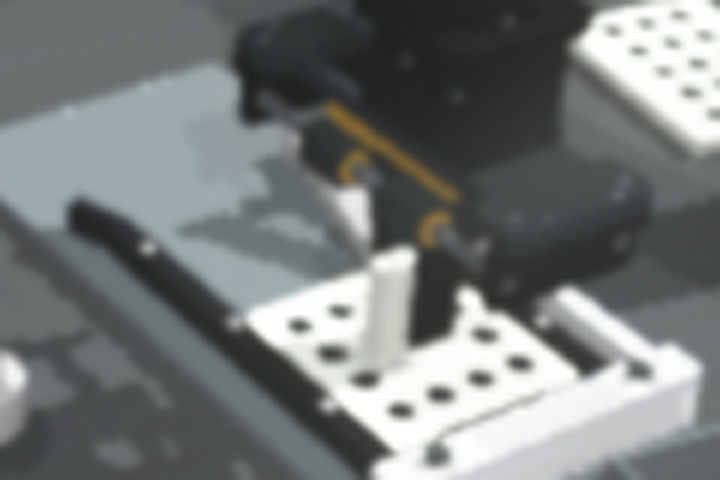

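The plate is against the pad. The catch shows only as a sliver at (350,220), so its state is unclear. I press slightly further.

Request:
{"fn": "play_rows", "kwargs": {"commands": "0.05 0.007 0.005 0.003 -0.02 0;0 0 0 0 0 0;0 0 0 0 0 0"}}

```text
time_s: 16.8
tcp_pos: [0.6674, 0.0851, 0.0326]
ee_rot: [[0.137, -0.991, -0.001], [-0.991, -0.137, -0.001], [0.001, 0.001, -1.0]]
wrist_force: [-15.5, 0.5, 10.1]
gripper_width: 0.182
gripper_force: 30.0
```

Request:
{"fn": "play_rows", "kwargs": {"commands": "0.04 0.006 0.005 0.003 -0.02 0;0 0 0 0 0 0;0 0 0 0 0 0"}}

```text
time_s: 17.1
tcp_pos: [0.6676, 0.0851, 0.0326]
ee_rot: [[0.137, -0.991, -0.0], [-0.991, -0.137, -0.001], [0.001, 0.0, -1.0]]
wrist_force: [-17.8, -0.1, 10.4]
gripper_width: 0.184
gripper_force: 30.0
```

Request:
{"fn": "play_rows", "kwargs": {"commands": "0 0 0.02 0 0 0;0 0 0 0 0 0;0 0 0 0 0 0"}}

```text
time_s: 17.4
tcp_pos: [0.6676, 0.0851, 0.0326]
ee_rot: [[0.136, -0.991, -0.0], [-0.991, -0.136, -0.001], [0.001, 0.001, -1.0]]
wrist_force: [-16.4, 1.2, 8.6]
gripper_width: 0.178
gripper_force: 30.0
```

Request:
{"fn": "play_rows", "kwargs": {"commands": "0 0 0.015 0 0 0;0 0 0 0 0 0;0 0 0 0 0 0"}}

```text
time_s: 17.7
tcp_pos: [0.6676, 0.0851, 0.0326]
ee_rot: [[0.136, -0.991, -0.0], [-0.991, -0.136, -0.001], [0.001, 0.001, -1.0]]
wrist_force: [-16.0, 0.5, 7.3]
gripper_width: 0.182
gripper_force: 30.0
```

Request:
{"fn": "play_rows", "kwargs": {"commands": "0.03 0.004 0.02 0 0 0;0 0 0 0 0 0;0 0 0 0 0 0"}}

```text
time_s: 18.0
tcp_pos: [0.6682, 0.0853, 0.0327]
ee_rot: [[0.136, -0.991, -0.001], [-0.991, -0.136, -0.001], [0.001, 0.001, -1.0]]
wrist_force: [-15.3, 0.4, 6.8]
gripper_width: 0.178
gripper_force: 30.0
```

Request:
{"fn": "play_rows", "kwargs": {"commands": "0.03 0.004 0.02 0 0 0;0 0 0 0 0 0;0 0 0 0 0 0"}}

```text
time_s: 18.3
tcp_pos: [0.6686, 0.0853, 0.0328]
ee_rot: [[0.136, -0.991, -0.002], [-0.991, -0.136, -0.001], [0.001, 0.003, -1.0]]
wrist_force: [-15.9, 1.1, 3.6]
gripper_width: 0.18
gripper_force: 30.0
```

Travel is about 4.9 mm at 16 N, so the catch should be down. I test it by easing back gently.

Request:
{"fn": "play_rows", "kwargs": {"commands": "-0.1 -0.014 0 0 0 0;0 0 0 0 0 0;0 0 0 0 0 0"}}

```text
time_s: 18.6
tcp_pos: [0.6671, 0.0852, 0.0326]
ee_rot: [[0.136, -0.991, 0.001], [-0.991, -0.136, -0.001], [0.001, -0.001, -1.0]]
wrist_force: [-12.8, 0.0, 0.3]
gripper_width: 0.179
gripper_force: 30.0
```

Request:
{"fn": "play_rows", "kwargs": {"commands": "-0.07 -0.01 0 0 0 0;0 0 0 0 0 0;0 0 0 0 0 0"}}

```text
time_s: 18.9
tcp_pos: [0.6661, 0.085, 0.0326]
ee_rot: [[0.136, -0.991, 0.003], [-0.991, -0.136, -0.0], [0.001, -0.003, -1.0]]
wrist_force: [-9.5, 0.2, 0.1]
gripper_width: 0.178
gripper_force: 30.0
```

Request:
{"fn": "play_rows", "kwargs": {"commands": "-0.05 -0.007 0 0 0 0;0 0 0 0 0 0;0 0 0 0 0 0"}}

```text
time_s: 19.2
tcp_pos: [0.6656, 0.085, 0.0327]
ee_rot: [[0.136, -0.991, 0.005], [-0.991, -0.136, 0.0], [0.001, -0.005, -1.0]]
wrist_force: [-7.2, -0.5, -2.3]
gripper_width: 0.181
gripper_force: 30.0
```

Request:
{"fn": "play_rows", "kwargs": {"commands": "-0.05 -0.007 -0.01 -0.007 0.05 0;0 0 0 0 0 0;0 0 0 0 0 0"}}

```text
time_s: 19.5
tcp_pos: [0.6652, 0.0849, 0.0327]
ee_rot: [[0.136, -0.991, 0.0], [-0.991, -0.136, -0.0], [0.0, -0.0, -1.0]]
wrist_force: [-6.8, -0.3, -2.1]
gripper_width: 0.181
gripper_force: 30.0
```

Request:
{"fn": "play_rows", "kwargs": {"commands": "-0.05 -0.007 -0.01 -0.005 0.03 0;0 0 0 0 0 0;0 0 0 0 0 0"}}

```text
time_s: 19.8
tcp_pos: [0.6649, 0.0849, 0.033]
ee_rot: [[0.136, -0.991, -0.002], [-0.991, -0.136, -0.001], [0.0, 0.002, -1.0]]
wrist_force: [-4.1, 0.1, -4.6]
gripper_width: 0.184
gripper_force: 30.0
```

Request:
{"fn": "play_rows", "kwargs": {"commands": "-0.05 -0.007 0 -0.004 0.03 0;0 0 0 0 0 0;0 0 0 0 0 0"}}

```text
time_s: 20.1
tcp_pos: [0.6648, 0.0849, 0.0342]
ee_rot: [[0.137, -0.991, -0.003], [-0.991, -0.137, -0.001], [0.0, 0.003, -1.0]]
wrist_force: [-4.6, -0.7, -5.8]
gripper_width: 0.176
gripper_force: 30.0
```

Request:
{"fn": "play_rows", "kwargs": {"commands": "0 0 -0.05 0 0 0;0 0 0 0 0 0;0 0 0 0 0 0"}}

```text
time_s: 20.4
tcp_pos: [0.6651, 0.0849, 0.0337]
ee_rot: [[0.137, -0.991, -0.002], [-0.991, -0.137, -0.001], [0.0, 0.002, -1.0]]
wrist_force: [-5.2, -1.0, -4.0]
gripper_width: 0.183
gripper_force: 30.0
```

Request:
{"fn": "play_rows", "kwargs": {"commands": "-0.07 -0.01 0 0 0 0;0 0 0 0 0 0;0 0 0 0 0 0"}}

```text
time_s: 20.7
tcp_pos: [0.6646, 0.0849, 0.034]
ee_rot: [[0.137, -0.991, 0.002], [-0.991, -0.137, 0.0], [-0.0, -0.002, -1.0]]
wrist_force: [-2.2, -1.3, -4.7]
gripper_width: 0.18
gripper_force: 30.0
```

Request:
{"fn": "play_rows", "kwargs": {"commands": "-0.05 -0.007 0 0 0 0;0 0 0 0 0 0;0 0 0 0 0 0"}}

```text
time_s: 21.0
tcp_pos: [0.6643, 0.0849, 0.0343]
ee_rot: [[0.137, -0.99, 0.005], [-0.991, -0.137, 0.001], [-0.0, -0.005, -1.0]]
wrist_force: [2.8, -2.7, -5.2]
gripper_width: 0.178
gripper_force: 30.0
```

The force flipped to pull, so the catch holds. I lower to the floor, ease forward and release.

Request:
{"fn": "play_rows", "kwargs": {"commands": "0.06 0.009 -0.06 0 0 0;0 0 0 0 0 0;0 0 0 0 0 0"}}

```text
time_s: 21.3
tcp_pos: [0.6645, 0.0851, 0.0326]
ee_rot: [[0.137, -0.991, 0.001], [-0.991, -0.137, 0.0], [-0.0, -0.001, -1.0]]
wrist_force: [-0.4, -1.2, -0.1]
gripper_width: 0.185
gripper_force: 30.0
```

Request:
{"fn": "play_rows", "kwargs": {"commands": "0 0 0 0 0 0;0 0 0 0 0 0;0 0 0 0 0 0;0 0 0 0 0 0;0 0 0 0 0 0;0 0 0 0 0 0", "grip": 45}}

```text
time_s: 21.9
tcp_pos: [0.664, 0.085, 0.0317]
ee_rot: [[0.137, -0.991, 0.0], [-0.991, -0.137, 0.0], [-0.0, -0.0, -1.0]]
wrist_force: [0.7, -0.0, -0.6]
gripper_width: 0.508
gripper_force: 0.0
```

Request:
{"fn": "play_rows", "kwargs": {"commands": "0 0 0.2 0 0 0;0 0 0.5 0 0 0;0 0 0.9 0 0 0;0 0 0.9 0 0 0;0 0 0.9 0 0 0;0 0 0.9 0 0 0;0 0 0.9 0 0 0;-0.8 -0.8 0.5 0 0 0;-0.8 -0.8 0 0 0 0;-0.8 -0.9 0 0 0 0;-0.8 -0.9 0 0 0 0;-0.8 -0.9 0 0 0 0;-0.8 -0.9 0 0 0 0;0 -0.9 0 0 0 0;0 -0.9 0 0 0 0;0 0 0 0 0 0;0 0 0 0 0 0"}}

```text
time_s: 23.6
tcp_pos: [0.5201, -0.1255, 0.2039]
ee_rot: [[0.136, -0.991, 0.002], [-0.991, -0.136, 0.0], [0.0, -0.002, -1.0]]
wrist_force: [-0.6, -0.6, 0.3]
gripper_width: 0.519
gripper_force: 0.0
```

Run:
```python
from h import *
im,d=snap('top'); a=cv2.resize(im[115:225,170:270],None,fx=5,fy=5,interpolation=cv2.INTER_CUBIC)
im2,_=snap('scene'); b=cv2.resize(im2[160:250,220:280+10],None,fx=4,fy=4,interpolation=cv2.INTER_CUBIC)
b=cv2.resize(im2[165:250,255:355],None,fx=3,fy=3,interpolation=cv2.INTER_CUBIC)
o=np.zeros((560,800,3),np.uint8);o[:550,:500]=a;o[:255,500:800]=b;cv2.imwrite('pics/f.png',o)
```

View pics/f.png

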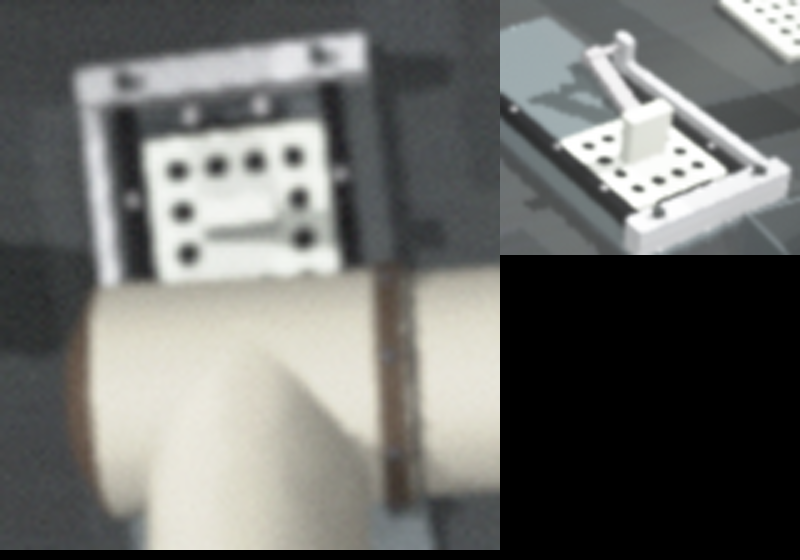

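The plate sits against the pad with the hand clear. The catch arm runs from scene crop (592,55) to (632,105), so I check its slope in depth.

Run:
```python
from h import *
c,s_=np.cos(np.radians(7.9)),np.sin(np.radians(7.9)); Rt=np.array([[c,s_],[-s_,c]]);O=np.array([0.598,0.0753])
f=np.load('scene.npz');K,R,t,d=f['mtx'],f['R'],f['t'],f['d']
v,u=np.mgrid[0:384,0:512];P=np.stack([(u-K[0,2])/K[0,0]*d,(v-K[1,2])/K[1,1]*d,d],-1);W=(P-t)@R
q=(W[...,:2]-O)@Rt.T*1000;z=W[...,2]*1000
m=(d>0)&(abs(q[...,1]-38)<6)
for a in range(-80,25,6):
    k=m&(q[...,0]>=a)&(q[...,0]<a+6)
    if k.any(): print(a+3,k.sum(),np.percentile(z[k],[10,50,90]).round(1))
```

```text
-77 7 [-749.5    7.9   10. ]
-71 9 [-750.1    5.5   15.9]
-65 12 [-746.7    7.6   51.2]
-59 16 [-747.5    8.6   51.5]
-53 18 [-747.4   41.8   48.1]
-47 14 [-745.9    9.2   43.2]
-41 21 [-751.1   10.6   43.6]
-35 18 [-747.6    9.4   39.9]
-29 18 [-748.8   33.3   38.1]
-23 13 [-752.4   10.    34.8]
-17 17 [-752.1    8.    31.5]
-11 18 [-748.7   19.9   31.1]
-5 13 [-598.1   26.3   29.4]
1 13 [-752.1   19.1   26.1]
7 6 [-752.3 -749.6   23.6]
13 2 [-748.9 -747.9 -746.9]
19 4 [-751.  -749.6 -745.4]
25 5 [-752.8 -749.3 -747.6]
```

The slope is about 22°, which is the rest angle (a lifted catch would be about 13°). So the catch is down behind the plate, as the pull test also showed.

```bash
python3 -c "
from station import r
print(r.finish_job())"
```

```text
the job is handed in; nothing more can be done
None
```

The white plate is home in the tray, trapped between the dropped catch and the sprung pad (peak push about 18 N). The hand is clear, nothing else was touched on purpose, and the job was handed in at about 24 s.

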